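# Fit the splined feed roller on the edge bander's drive shaft

## Task

Fit the feed roller that has the splined (toothed) bore onto the upright splined drive shaft of the edge-banding machine: pick it up, push it down over the shaft, rocking it a little until the teeth mesh, and keep hold of it until it is fully home on its seat, then let go. Leave the other roller, the one with the plain round bore, standing where it is.

Things in the scene. Friction and masses are not known exactly. Their poses are not given: they have to be found in the camera images.
- splined_roller: Loose feed roller to fit. Black-tyred wheel 90 mm dia, 28 mm high; on it an aluminium hub 56 mm dia, 28 to 64 mm above the underside: grip across the hub. 0.3-0.6 kg. Through bore 48 mm dia with six inward teeth 5.5 mm wide (33 mm between opposite tips), seen from above. Origin: centre of underside; z its axis, up; x points at the middle of a bore tooth (one every 60 degrees).
- splined_shaft: Fixed upright shaft. Origin: centre of base underside (base 100 mm dia), z up. Flat white seat for the roller 40 mm above it, 72 mm dia. Over the seat: steel core 27 mm dia, from 30 mm up tapering to a 10 mm nose at 50 mm; six teeth, 42 mm over tips, 5.5 mm wide, 29 mm high, ends pointed. x points at a tooth. Meshes with roller x 30 (+ n*60) degrees from shaft x; play +-10 degrees, 3 mm sideways.
- plain_roller: Bystander: a loose roller of the same outer sizes and materials as the splined roller, but with a plain round bore 28 mm in diameter. Origin: centre of its underside. It must stay where it stands.
- plain_spindle: Bystander: a fixed station with the same base and housing as the splined shaft, but carrying a plain round spindle 23 mm in diameter without teeth, whose top is 90 mm above the bed. Origin: centre of the underside of its base.

How it is judged:
On the way, in this order (a step that is already met when the one before it is completed fails the run):
1. the splined roller is held in the gripper above the splined shaft's teeth, its bore over the shaft (horizontal distance between splined_roller and splined_shaft below 0.02 m and z of splined_roller in the frame of splined_shaft above 0.06 m and contact force between the fingers and splined_roller above 0.5 N), for 0.1 s.
2. the splined roller is pushed home on the seat, its teeth meshed, while still held (horizontal distance between splined_roller and splined_shaft below 0.01 m and z of splined_roller in the frame of splined_shaft below 0.048 m and contact force between the fingers and splined_roller above 0.5 N), for 0.1 s.
At the end, for the whole second after the job is handed in: The splined roller sits upright (within 7 degrees) on the splined shaft, its underside within 5 mm of the seat and its axis within 10 mm of the shaft's, released and at rest; the plain roller stands within 30 mm of where it was (horizontal distance between splined_roller and splined_shaft below 0.01 m and z of splined_roller in the frame of splined_shaft below 0.045 m and angle between splined_roller's own z axis and vertical below 0.12 rad and linear speed of splined_roller below 0.02 m/s and distance of plain_roller from where it was at the start of the episode below 0.03 m); the robot touches nothing.
It fails at once if the plain-bored roller is moved by more than 30 mm or tipped (distance of plain_roller from where it was at the start of the episode above 0.03 m or angle between plain_roller's own z axis and vertical above 0.35 rad).
It also fails if it takes over 42 s, if anything falls off the work surface, if the arm or the gripper's body presses on something with over 40 N, if the wrist force passes 120 N, or if a joint passes its speed limit or range.

## Robot

A 6-joint arm with a two-finger parallel gripper is mounted at the origin on the work surface. World frame = base frame: x ahead of the robot, y to its left, z up, the work surface at z = 0. Lengths are in m, angles in rad, forces in N, time in s.
With the tool pointing down it reaches from about 0.325 to 0.775 m from the base axis. Payload 5.5 kg.
Tool frame: the origin (TCP) lies at the very end of the fingers, on their centre line; the grasp point (between the pads) lies 19 mm behind it; z points along the fingers, y is the direction in which the jaws open and shut (so a half turn about z gives the same grasp; the last joint's range is limited). The gripper opens to 88 mm and grips with 3 to 60 N. Pads are 20 mm wide; open, the fingers measure 115 mm over their backs; the gripper's body (75 mm by 178 mm) begins 61 mm behind the grasp point.
Start: joints at [-1.185, 0.091, 1.231, -0, 1.82, -0.057], TCP at [0.257, -0.542, 0.223] pointing down, gripper open.
Joint ranges: [-2.87, 2.87], [-0.86, 2.18], [0.17, 2.46], [-1.51, 4.65], [0.06, 2.69], [-2.65, 2.65]. Speed limits (rad/s): [2.57, 2.57, 3.01, 3.14, 3.14, 3.14].

## Interface

Orientations are given as a rotation vector (axis times angle).
In Python, from workcell import ctrl, get_image, look_for, place_of gives the robot as it stands. The module is installed in compiled form; this text tells all that it offers.
- The arm moves only by the tool move_arm, never from a script. Its argument "commands" is a list that holds one entry, the list of rows, each a list of 7 numbers: the turn, a rotation vector about the world's x, y, z in units of 6 degrees (1.0 is 6 degrees), then the shift along the world's x, y, z in units of 25 mm (1.0 is 25 mm), then the opening, from 0 (shut) to 1 (fully open). In form: [[[wx, wy, wz, dx, dy, dz, gripper], ...]]. A call has 1 to 8 rows; each row shifts and turns the commanded pose from where the row before left it; what a row does not reach is not made up. A row lasts 1/8 s, in which the tool goes at most 62.5 mm and 10.7 degrees, less where a joint would pass 70% of its speed; a pose out of reach is approached as far as the arm can. A call is refused whole if a number of a shift passes 1 or a number of a turn 1, either way. A call with a gripper value outside its range is refused whole. The fingers move at their own pace and stop on an object; the grip force is fixed at half the most. Time passes only in rows, so rows that do not move let the fingers close. It gives the time, the measured TCP pose, the force and the opening at its end, in the units of the state.
- ctrl.get_state(): the state, without advancing time (a new reading comes with each control period).
- get_image(name): name is "scene" or "side" or "wrist"; returns a dict with "pixels" (480x640x3 uint8, red, green, blue), "K" (3x3 intrinsics, pixels), "R" (3x3) and "t" (3): a world point X has camera coordinates R X + t. Camera axes: x right, y down, z forward; pixel columns grow to the right and rows downward; lengths in m; the calibration is good to about 2 mm. A picture is of the moment at which its call begins. There is no depth.
- ctrl.finish_job(): hands the job in, once; it reports no verdict.
Trained networks look in a picture, given as the dict that the camera call returned (one of the last four; its "shot" number tells which), for a name from the list of things; names that differ only in an ending like _2 or _b are one class to them, and where a whole thing is asked for, a point or a joint stands for the part that bears it (a point fixed in the world has none). Each returns a list of dicts, best first, with "p" (0 to 1); they miss things now and then, are a little off and sometimes report something else, mostly with a low value. They report only what shows in the picture. A call takes as long as a camera call.
- look_for(picture, query): "box" ([left, top, right, bottom] in pixels, round what is visible of it).
- place_of(picture, query): "centre" ([row, column] in pixels: a listed point, or the origin of a listed thing).
The state is a dict: "t": time; "qpos": joint angles; "qd": joint speeds; "tau": joint torques, N m; "ee_pos": TCP position; "tcp_rot": TCP orientation; "ft_force": force on the tool from outside, world axes, zero at the start; "ft_torque": the same for the moment, N m; "finger_gap": opening from 0.0 (shut) to 1.0 (fully open).
Only numpy, scipy, OpenCV 4.12 (cv2) and the standard library are available. Lean on these libraries where they do the work, as an engineer would, in place of code of your own. Each camera call takes 0.05 s, during which the arm holds its last target.

## Working session

There is one attempt and no reset: what is moved stays moved. The work goes in short steps, Python scripts to look and compute and a tool call to move; the robot and the scene stay as the last step left them, time stands still between calls to the robot, and variables do not carry over. Pictures are saved under pics/ and viewed, and the job is handed in when it is done.

Besides the shell and the picture viewer there is one more tool, called by a JSON object that holds its "name" and its "arguments", one argument or row to a line. move_arm: Moves the arm, as the interface text tells. Its arguments: {"type":"object","properties":{"commands":{"type":"array","items":{"type":"array","items":{"type":"array","items":{"type":"number"}}}}},"required":["commands"]}

```bash
mkdir -p pics
cat > h.py <<'E'
import numpy as np, cv2
from workcell import ctrl, get_image, look_for, place_of
def save(im,name,crop=None,scale=1):
    p=im["pixels"][:,:,::-1]
    if crop: p=p[crop[1]:crop[3],crop[0]:crop[2]]
    if scale!=1: p=cv2.resize(p,None,fx=scale,fy=scale,interpolation=cv2.INTER_CUBIC)
    cv2.imwrite("pics/"+name+".png",p)
def ray(im,row,col,z):
    K,R,t=[np.array(im[k]) for k in "KRt"]
    d=R.T@np.linalg.solve(K,[col,row,1]); c=-R.T@t
    return c+d*(z-c[2])/d[2]
def proj(im,X):
    K,R,t=[np.array(im[k]) for k in "KRt"]
    X=np.atleast_2d(X); u=(K@(R@X.T+t[:,None])); return (u[:2]/u[2]).T
E
python3 - <<'E'
from h import *
for n in ["scene","side","wrist"]:
    im=get_image(n); save(im,n+"0")
    print(n, (-np.array(im["R"]).T@np.array(im["t"])).round(3))
    for q in ["splined_roller","splined_shaft","plain_roller","plain_spindle"]:
        for z in place_of(im,q)[:2]:
            print(q,z["p"],np.round(z["centre"],1), ray(im,*z["centre"],0).round(4))
print(ctrl.get_state())
E
```

```text
scene [ 0.963 -0.207  0.745]
splined_roller 0.87 [285.2 278.4] [ 0.5642 -0.0827  0.    ]
splined_roller 0.19 [236.3 357.1] [0.5393 0.0974 0.    ]
splined_shaft 0.8 [322.2 164.9] [ 0.5368 -0.2851  0.    ]
plain_roller 0.64 [196.2 405.9] [0.5006 0.2371 0.    ]
plain_spindle 0.75 [240.3 354.9] [0.5453 0.0888 0.    ]
side [0.345 0.473 0.553]
splined_roller 0.7 [217.8 339. ] [ 0.5664 -0.0877  0.    ]
splined_shaft 0.89 [160.1 392. ] [ 0.54   -0.2749  0.    ]
plain_spindle 0.68 [300.  303.1] [0.5445 0.0898 0.    ]
wrist [ 0.332 -0.506  0.383]
{'t': 0.75, 'qpos': array([-1.18467436e+00,  9.10234099e-02,  1.23067491e+00, -1.30083213e-05,
        1.81977040e+00, -5.67311636e-02]), 'qd': array([-0.00137537, -0.00010353,  0.00168016, -0.00109391,  0.00087656,
        0.00022354]), 'tau': array([-2.38646917e-04, -4.46103680e+01, -4.06457734e+01,  6.96511706e-02,
        1.90590910e-02, -2.35777588e-05]), 'ee_pos': array([ 0.25709892, -0.54215476,  0.22269128]), 'tcp_rot': array([3.06477092e+00, 6.89929331e-01, 1.23815174e-05]), 'ft_force': array([-0.68595923, -0.97876413, -0.76419572]), 'ft_torque': array([ 0.01715492, -0.01089168, -0.02127464]), 'finger_gap': 0.9998619832813722}
```

View pics/scene0.png

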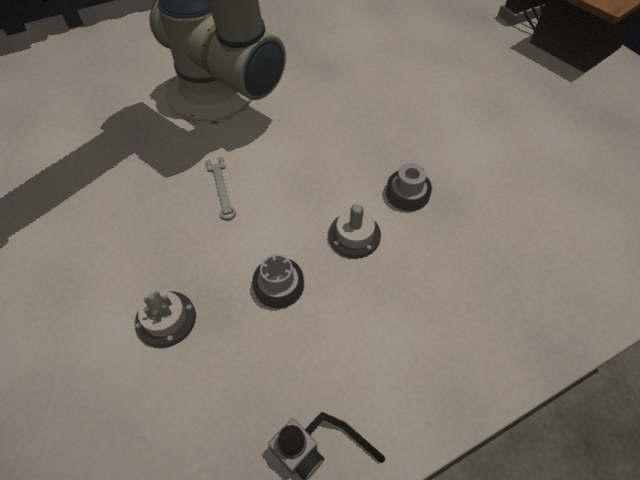

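View pics/side0.png

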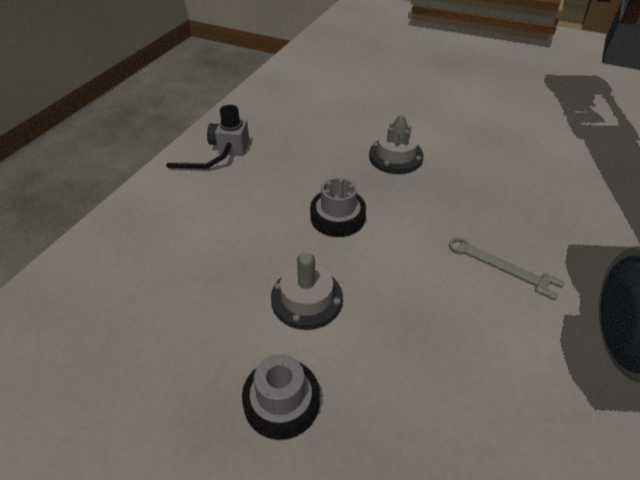

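View pics/wrist0.png

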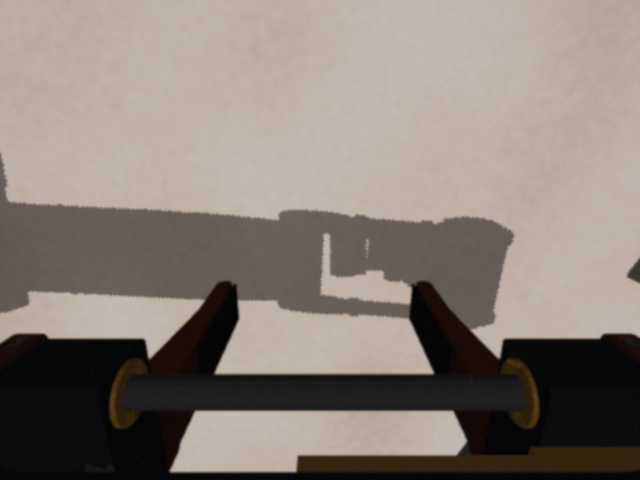

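```bash
python3 - <<'E'
from h import *
im=get_image("wrist"); print(np.array(im["R"]).round(3), im["K"])
for r,c in [(240,320),(100,320),(0,320),(200,0),(200,640)]: print(r,c,ray(im,r,c,0.0).round(3),ray(im,r,c,0.07).round(3))
for n in ["scene","side"]:
    im=get_image(n)
    for q in ["splined_roller","splined_shaft"]:
        for z in look_for(im,q)[:1]: print(n,q,z["p"],np.round(z["box"],1))
    X=[np.array(proj(im,[0.565,-0.085,0])).round(0)[0],proj(im,[0.538,-0.28,0]).round(0)[0]]
    print(X)
    for k,x in enumerate(X):
        c=[int(x[0]-50),int(x[1]-75),int(x[0]+50),int(x[1]+50)]; save(im,f"{n}c{k}",c,4)
E
cd pics; python3 -c "
import cv2,numpy as np
r=[np.hstack([cv2.imread(f'{n}c{k}.png') for k in (0,1)]) for n in ('scene','side')]
for n,a in zip(('scene','side'),r): cv2.imwrite(n+'cc.png',a)"
```

```text
[[ 0.429 -0.903 -0.   ]
 [-0.862 -0.41   0.3  ]
 [-0.271 -0.129 -0.954]] [[352.22336766   0.         323.78305542]
 [  0.         352.22336766 241.72569838]
 [  0.           0.           1.        ]]
240 320 [ 0.223 -0.553  0.   ] [ 0.243 -0.545  0.07 ]
100 320 [ 0.358 -0.49   0.   ] [ 0.353 -0.493  0.07 ]
0 320 [ 0.437 -0.453  0.   ] [ 0.418 -0.463  0.07 ]
200 0 [ 0.114 -0.216  0.   ] [ 0.154 -0.269  0.07 ]
200 640 [ 0.416 -0.852  0.   ] [ 0.401 -0.789  0.07 ]
scene splined_roller 0.94 [251.9 254.3 306.5 308.4]
scene splined_shaft 0.83 [136.2 291.7 194.5 344.4]
[array([277., 286.]), array([168., 321.])]
side splined_roller 0.8 [310.7 176.  368.5 239.7]
side splined_shaft 0.95 [366.9 115.2 421.2 169.4]
[array([339., 219.]), array([394., 159.])]
```

View pics/scenecc.png

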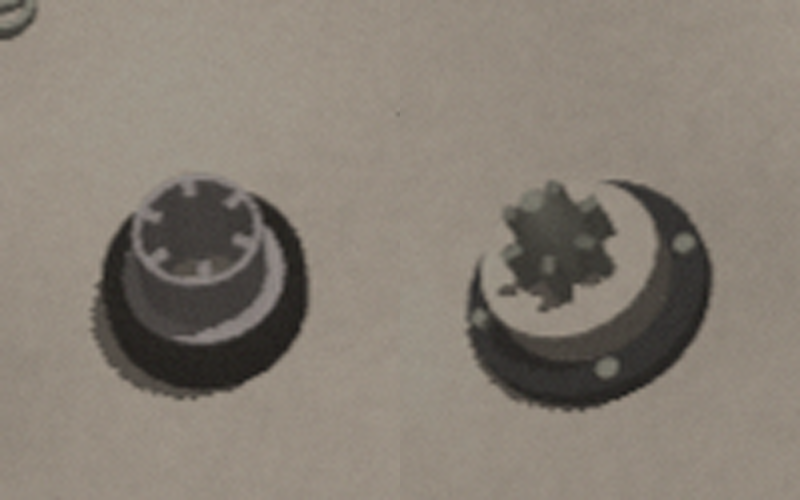

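View pics/sidecc.png

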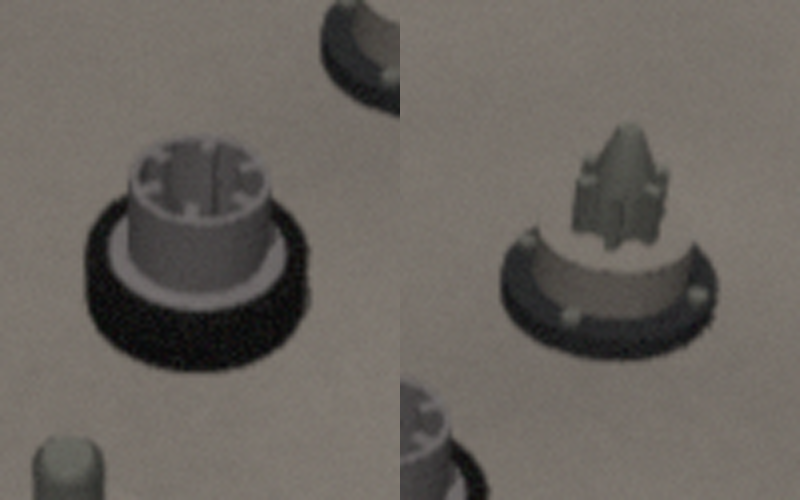

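{"name": "move_arm", "arguments": {
  "commands": [
    [[0,0,0,0.95,1,-0.25,1],[0,0,0,0.95,1,-0.25,1],[0,0,0,0.95,1,-0.25,1],[0,0,0,0.95,1,-0.25,1],[0,0,0,0.95,1,-0.25,1],[0,0,0,0.95,1,-0.25,1],[0,0,0,0.95,1,-0.25,1],[0,0,0,0.95,1,-0.25,1]]
  ]
}}

```text
t: 2.1
ee_pos: [0.4478, -0.3412, 0.1725]
tcp_rot: [3.065, 0.69, 0.0]
ft_force: [0.3, 0.6, -0.6]
finger_gap: 1.001
```

{"name": "move_arm", "arguments": {
  "commands": [
    [[0,0,0,0,0.5,0,1],[0,0,0,0,0,0,1]]
  ]
}}

```text
t: 2.35
ee_pos: [0.4469, -0.3294, 0.1731]
tcp_rot: [3.064, 0.691, -0.0]
ft_force: [0.2, -0.8, -0.6]
finger_gap: 0.999
```

Run:
```python
from h import *
s=ctrl.get_state();print(s["t"],s["ee_pos"],s["tcp_rot"])
im=get_image("wrist"); save(im,"w1"); import pickle; pickle.dump(im,open("w1.pkl","wb"))
for z in place_of(im,"splined_shaft")[:2]: print(z,ray(im,*z["centre"],0).round(4))
```

```text
2.35 [ 0.4468501  -0.32937121  0.173088  ] [ 3.06397144e+00  6.91187899e-01 -7.98542178e-05]
{'centre': [111.4, 319.9], 'p': 0.91} [ 0.5354 -0.2834  0.    ]
```

View pics/w1.png

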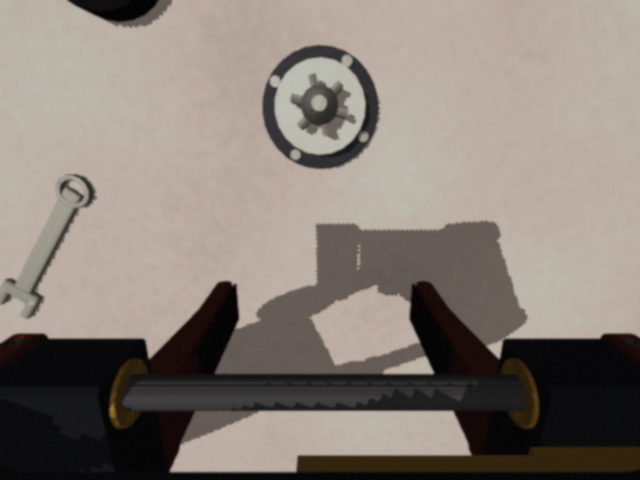

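```bash
cat > ov.py <<'E'
from h import *
def overlay(im,name,segs,crop,scale=5):
    p=im["pixels"][:,:,::-1][crop[1]:crop[3],crop[0]:crop[2]]
    p=cv2.resize(p,None,fx=scale,fy=scale,interpolation=cv2.INTER_CUBIC)
    raw=p.copy()
    for pts,col in segs:
        q=(proj(im,pts)-[crop[0],crop[1]]+0.5)*scale-0.5
        cv2.polylines(p,[np.round(q*8).astype(np.int32).reshape(-1,1,2)],False,col,1,cv2.LINE_AA,3)
    cv2.imwrite("pics/"+name+".png",np.hstack([raw,p]) if raw.shape[1]<=400 else p)
def circ(c,r,z): 
    a=np.linspace(0,2*np.pi,60); return np.c_[c[0]+r*np.cos(a),c[1]+r*np.sin(a),0*a+z]
def spokes(c,r0,r1,z,ph):
    return [np.array([[c[0]+r*np.cos(a),c[1]+r*np.sin(a),z] for r in (r0,r1)]) for a in ph+np.arange(6)*np.pi/3]
E
python3 - <<'E'
from ov import *; import pickle
im=pickle.load(open("w1.pkl","rb"))
g=cv2.cvtColor(im["pixels"],cv2.COLOR_RGB2GRAY)
for m0,z,r,nm in [((g<95),0,0,'base')]:
    pass
# white seat circle & base via radial edge + least squares
from scipy.optimize import least_squares
gb=cv2.GaussianBlur(g,(3,3),0).astype(float)
def fit(c,r,z,sign,iters=6):
    for it in range(iters):
        P=[];A=np.linspace(0,2*np.pi,120,endpoint=False)
        rs=np.linspace(r-0.008,r+0.008,65)
        for a in A:
            X=np.c_[c[0]+rs*np.cos(a),c[1]+rs*np.sin(a),0*rs+z]
            u=proj(im,X).astype(np.float32)
            v=cv2.remap(gb.astype(np.float32),u[:,0].reshape(1,-1),u[:,1].reshape(1,-1),cv2.INTER_LINEAR)[0]
            d=np.gradient(v)*sign; k=d.argmax(); P.append(X[k,:2])
        P=np.array(P)
        s=least_squares(lambda q:np.hypot(P[:,0]-q[0],P[:,1]-q[1])-q[2],[*c,r],loss="soft_l1",f_scale=0.001)
        c=s.x[:2]
    return s.x
c=ray(im,103,320,0.04)[:2]
f=fit(c,0.036,0.04,-1); print("seat",f)
f2=fit(f[:2],0.05,0.01,1); print("base",f2)
c=f[:2]
segs=[(circ(c,.036,.04),(0,0,255)),(circ(c,.021,.065),(0,255,0))]
for ph in (0,):
    segs+=[(s,(255,0,0)) for s in spokes(c,.0135,.021,.069,np.deg2rad(ph))]
overlay(im,"ov1",segs,(255,40,385,170),6)
E
```

```text
seat [ 0.53632536 -0.28305083  0.03561418]
base [ 0.53625833 -0.28346734  0.04999215]
```

View pics/ov1.png

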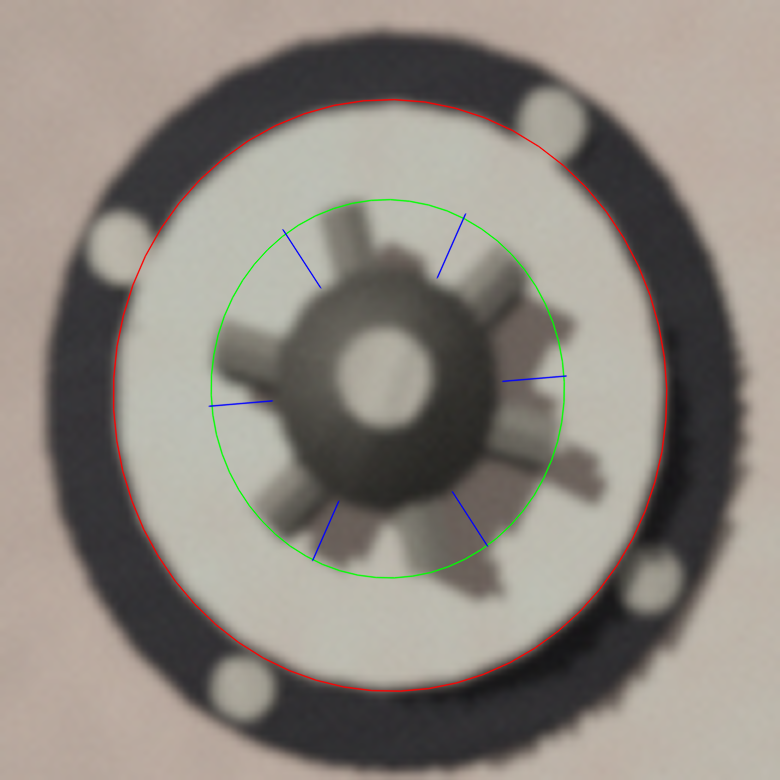

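Run:
```python
from ov import *; import pickle
im=pickle.load(open("w1.pkl","rb"))
def w(x,y,z): return ray(im,(y+.5)/6-.5+40,(x+.5)/6-.5+255,z)[:2]
print("nose",w(385,378,.09))
c=np.array([.5363,-.2832])
for p in [(345,207),(510,258),(550,440),(418,572),(275,522),(222,342)]:
    d=w(*p,.066)-c; a=np.degrees(np.arctan2(d[1],d[0])); print(a%60, np.hypot(*d))
ph=np.deg2rad(40)
```

```text
nose [ 0.53623233 -0.283159  ]
39.21691253232048 0.020708631757944025
41.41776161771968 0.020462244223512782
40.34628668874558 0.019956615787199143
35.371689360109684 0.02057306968788489
42.100181977521885 0.01994845995882867
39.39442575430887 0.020330762924708316
```

{"name": "move_arm", "arguments": {
  "commands": [
    [[0,0,0,0.14,1,0,1],[0,0,0,0.14,1,0,1],[0,0,0,0.14,1,0,1],[0,0,0,0.14,1,0,1],[0,0,0,0.14,1,0,1],[0,0,0,0.14,1,0,1],[0,0,0,0.14,1,0,1],[0,0,0,0.14,0.9,0,1]]
  ]
}}

```text
t: 3.45
ee_pos: [0.475, -0.1326, 0.1731]
tcp_rot: [3.065, 0.687, 0.001]
ft_force: [-0.9, 0.0, 0.8]
finger_gap: 1.003
```

{"name": "move_arm", "arguments": {
  "commands": [
    [[0,0,0,0,0,0,1],[0,0,0,0,0,0,1]]
  ]
}}

```text
t: 3.7
ee_pos: [0.4749, -0.1333, 0.1728]
tcp_rot: [3.065, 0.688, 0.0]
ft_force: [-0.2, 0.5, 0.9]
finger_gap: 1.007
```

```bash
cat > fit.py <<'E'
from ov import *
from scipy.optimize import least_squares
def fit(im,c,r,z,sign,band=.008,iters=6):
    g=cv2.cvtColor(im["pixels"],cv2.COLOR_RGB2GRAY); gb=cv2.GaussianBlur(g,(3,3),0).astype(np.float32)
    for it in range(iters):
        P=[];rs=np.linspace(r-band,r+band,65)
        for a in np.linspace(0,2*np.pi,120,endpoint=False):
            X=np.c_[c[0]+rs*np.cos(a),c[1]+rs*np.sin(a),0*rs+z]
            u=proj(im,X).astype(np.float32)
            v=cv2.remap(gb,u[:,0].reshape(1,-1),u[:,1].reshape(1,-1),cv2.INTER_LINEAR)[0]
            P.append(X[(np.gradient(v)*sign).argmax(),:2])
        P=np.array(P)
        s=least_squares(lambda q:np.hypot(P[:,0]-q[0],P[:,1]-q[1])-q[2],[*c,r],loss="soft_l1",f_scale=0.001)
        c=s.x[:2]
    return s.x
E
python3 - <<'E'
from fit import *; import pickle
s=ctrl.get_state();print(s["t"],s["ee_pos"],s["tcp_rot"])
im=get_image("wrist"); pickle.dump(im,open("w2.pkl","wb")); save(im,"w2")
for z in place_of(im,"splined_roller")[:2]: print(z,ray(im,*z["centre"],0).round(4))
c=[.565,-.087]
f=fit(im,c,.028,.064,-1); print("hubtop",f)
print("bore",fit(im,f[:2],.024,.064,1,.004)); print("tyre",fit(im,f[:2],.045,.028,1))
c=f[:2]
segs=[(circ(c,.028,.064),(0,0,255)),(circ(c,.024,.064),(0,255,0))]+[(q,(255,0,0)) for q in spokes(c,.0165,.024,.064,0)]
u=proj(im,[*c,.064])[0].astype(int); print(u)
a,b=max(u[0]-65,0),max(u[1]-65,0); print(a,b)
overlay(im,"ov2",segs,(a,b,a+130,b+130),6)
E
```

```text
3.7 [ 0.47491415 -0.13330821  0.17284244] [3.06456491e+00 6.88152340e-01 9.60463728e-05]
hubtop [ 0.56583771 -0.08438377  0.03016816]
bore [ 0.56772332 -0.08449385  0.02386652]
tyre [ 0.56776574 -0.08542562  0.04440549]
[316 101]
251 36
```

View pics/ov2.png

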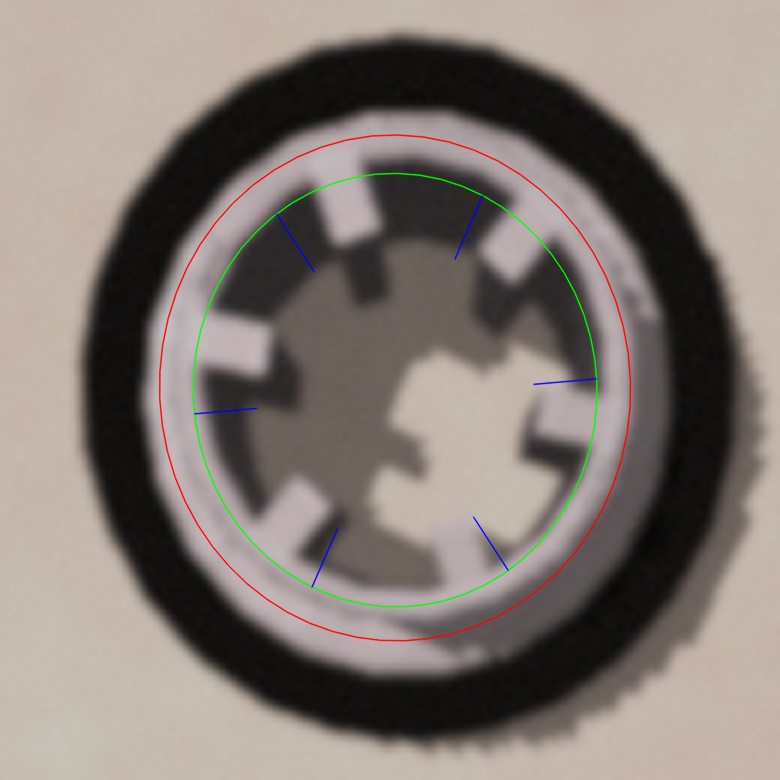

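Run:
```python
from ov import *; import pickle
im=pickle.load(open("w2.pkl","rb"))
def w(x,y,z): return ray(im,(y+.5)/6-.5+36,(x+.5)/6-.5+251,z)[:2]
T=[w(*p,.064) for p in [(357,241),(498,265),(538,412),(448,527),(314,495),(271,350)]]
for i in range(3): print((T[i]+T[i+3])/2, np.hypot(*(T[i]-T[i+3])))
for c in ([.5677,-.0848],np.mean(T,0)):
  print(c)
  for t in T:
    d=t-c; print(round(np.degrees(np.arctan2(d[1],d[0]))%60,1), np.hypot(*d).round(4))
```

```text
[ 0.56720145 -0.08488838] 0.03334148358883037
[ 0.56776106 -0.08479027] 0.033561643804783395
[ 0.5678448  -0.08480914] 0.03238365416944268
[0.5677, -0.0848]
45.0 0.0163
44.6 0.0168
43.7 0.0162
43.0 0.0171
44.4 0.0167
42.7 0.0162
[ 0.56760244 -0.08482926]
44.8 0.0163
44.8 0.0169
44.0 0.0162
43.2 0.017
44.2 0.0166
42.3 0.0162
```

{"name": "move_arm", "arguments": {
  "commands": [
    [[0,0,0,0.93,0.49,0,1],[0,0,0,0.93,0.49,0,1],[0,0,0,0.93,0.48,0,1],[0,0,0,0.93,0.48,0,1],[0,0,0,0,0,-1,1],[0,0,0,0,0,-1,1],[0,0,0,0,0,-1,1],[0,0,0,0,0,-0.5,1]]
  ]
}}

```text
t: 4.8
ee_pos: [0.5673, -0.0844, 0.0833]
tcp_rot: [-3.064, -0.688, 0.004]
ft_force: [-0.1, -0.7, -0.5]
finger_gap: 0.999
```

Run:
```python
from ov import *
s=ctrl.get_state();print(s["t"],s["ee_pos"],s["tcp_rot"],s["ft_force"])
for n in ("scene","wrist"):
    im=get_image(n); save(im,n+"3",(180,180,380,330) if n=="scene" else None,4 if n=="scene" else 1)
```

```text
4.8 [ 0.56730202 -0.08435678  0.08326485] [-3.0644075  -0.68805341  0.0037763 ] [-0.14084966 -0.72562516 -0.47756917]
```

View pics/wrist3.png

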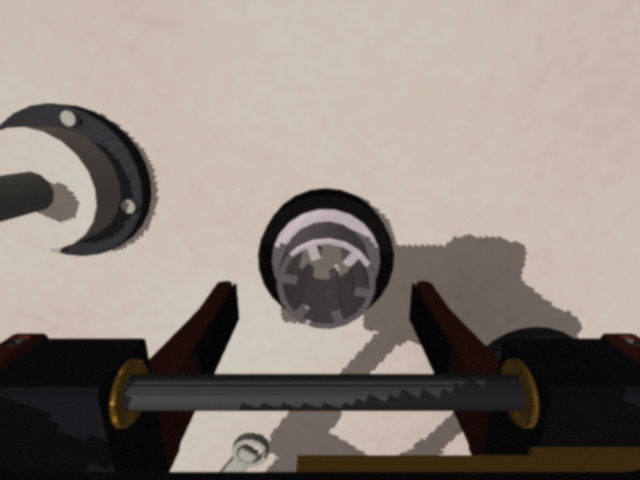

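View pics/scene3.png

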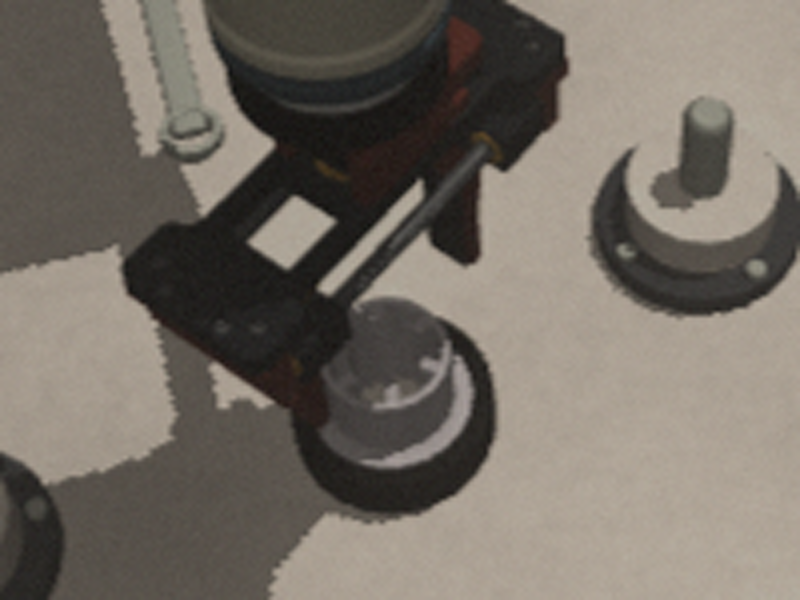

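{"name": "move_arm", "arguments": {
  "commands": [
    [[0,0,0,0,0,-0.8,1],[0,0,0,0,0,-0.8,1],[0,0,0,0,0,-0.35,1],[0,0,0,0,0,0,0],[0,0,0,0,0,0,0],[0,0,0,0,0,0,0],[0,0,0,0,0,0,0],[0,0,0,0,0,0,0]]
  ]
}}

```text
t: 5.9
ee_pos: [0.5686, -0.0839, 0.0372]
tcp_rot: [3.064, 0.69, 0.002]
ft_force: [-0.3, -0.7, 2.3]
finger_gap: 0.637
```

{"name": "move_arm", "arguments": {
  "commands": [
    [[0,0,0,0,0,0,0],[0,0,0,0,0,0,0]]
  ]
}}

```text
t: 6.15
ee_pos: [0.5686, -0.0838, 0.0372]
tcp_rot: [3.064, 0.69, 0.002]
ft_force: [0.3, 0.5, 4.7]
finger_gap: 0.639
```

{"name": "move_arm", "arguments": {
  "commands": [
    [[0,0,0,0,0,0.5,0],[0,0,0.8,0,0,0.9,0],[0,0,0.9,0,0,1,0],[0,0,0.9,0,0,1,0],[0,0,0.9,0,0,1,0],[0,0,0.8,0,0,0.6,0],[0,0,0,0,0,0,0],[0,0,0,0,0,0,0]]
  ]
}}

```text
t: 7.15
ee_pos: [0.5674, -0.0834, 0.1598]
tcp_rot: [-2.833, -1.354, 0.003]
ft_force: [-0.0, -0.5, -4.4]
finger_gap: 0.639
```

Run:
```python
from ov import *; import pickle
s=ctrl.get_state();print(s["t"],s["ee_pos"],s["tcp_rot"],s["ft_force"],s["finger_gap"])
for n in ("side","wrist"):
    im=get_image(n); pickle.dump(im,open(n+"4.pkl","wb")); 
    if n=="side": save(im,"side4",(240,80,440,230),4)
    else: save(im,"wrist4")
    print(proj(im,[*s["ee_pos"][:2],s["ee_pos"][2]]))
```

```text
7.15 [ 0.56740247 -0.08344482  0.1597693 ] [-2.83302011 -1.3537129   0.00340466] [-0.00853597 -0.53649585 -4.43268655] 0.6394900903051873
[[340.99821512 135.5101652 ]]
[[323.60387846 303.08212592]]
```

View pics/wrist4.png

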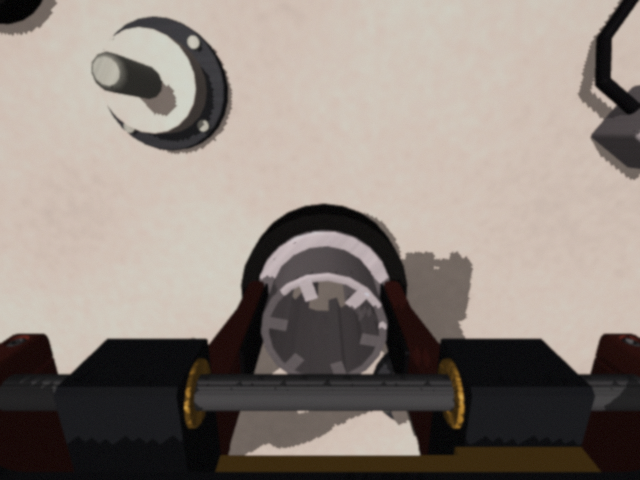

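View pics/side4.png

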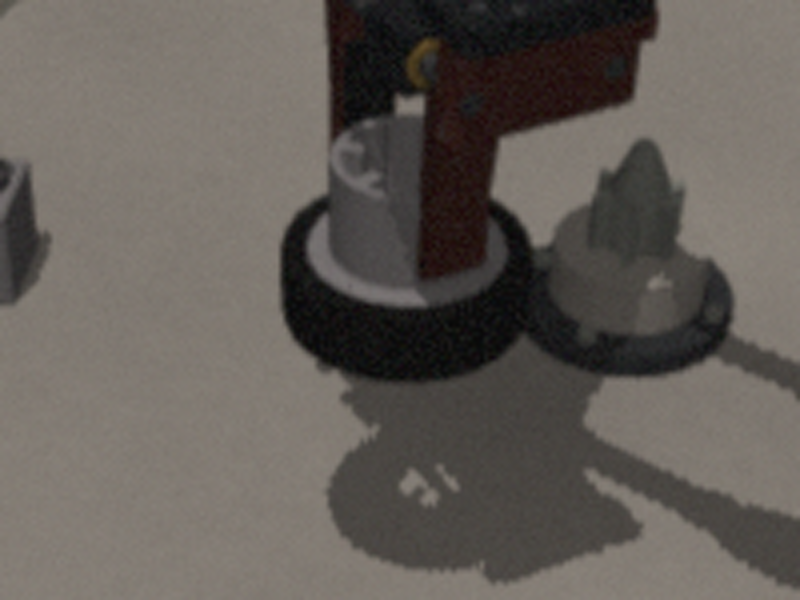

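Run:
```python
from fit import *; import pickle
im=pickle.load(open("wrist4.pkl","rb")); c=np.array([.5672,-.0838]); z=.1866
crop=(235,255,405,400)
segs=[(circ(c,.028,z),(0,0,255)),(circ(c,.024,z),(0,255,0)),(circ(c,.045,z-.036),(0,255,255))]+[(q,(255,0,0)) for q in spokes(c,.0165,.024,z,np.deg2rad(10))]
overlay(im,"ov4",segs,crop,4.7 and 5)
```

```text
(no output)
```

View pics/ov4.png

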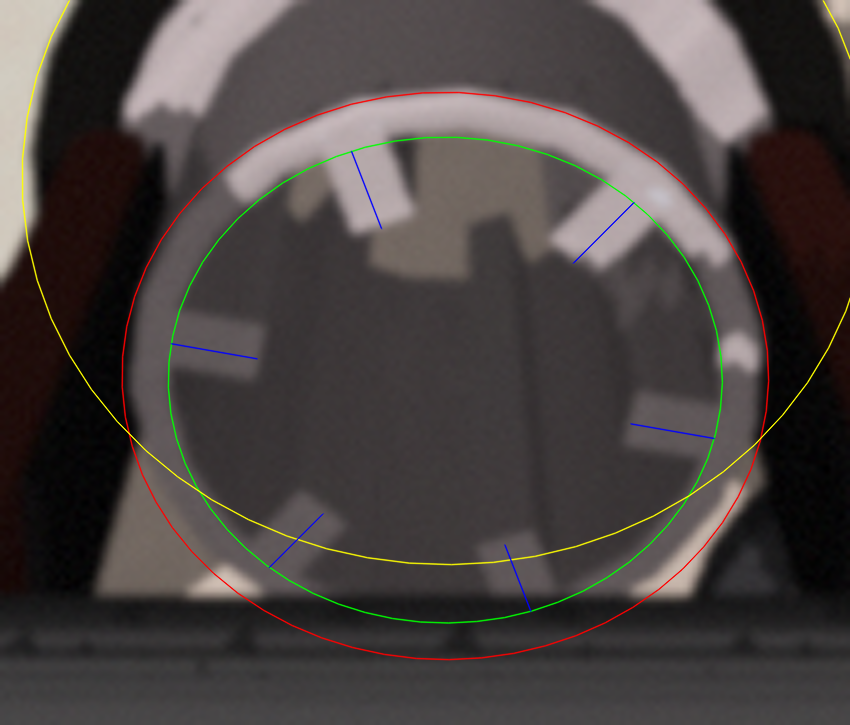

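Run:
```python
from fit import *; import pickle
im=pickle.load(open("wrist4.pkl","rb"))
O=np.array([(382,225),(577,256),(628,422),(507,545),(325,510),(260,352)],float); O=(O+.5)/5-.5+[235,255]
def f(q):
    c,z,ph=q[:2],q[2],q[3]
    A=ph+np.deg2rad([0]) 
    P=[[c[0]+.0165*np.cos(a),c[1]+.0165*np.sin(a),z] for a in ph+np.arange(6)*np.pi/3]
    u=proj(im,P)
    return np.array([u[np.hypot(*(u-o).T).argmin()]-o for o in O]).ravel()
s=least_squares(f,[.5672,-.0838,.185,np.deg2rad(10)]); print(s.x[:3],np.degrees(s.x[3])%60,s.fun.round(1))
```

```text
[ 0.56761797 -0.08353235  0.186821  ] 9.791169047762457 [ 0.3 -0.2 -0.3  0.7  0.9 -0.3 -0.3 -0.7 -0.3 -0.  -0.3  0.5]
```

{"name": "move_arm", "arguments": {
  "commands": [
    [[0,0,0,-0.16,-1,0,0],[0,0,0,-0.16,-1,0,0],[0,0,0,-0.16,-1,0,0],[0,0,0,-0.16,-1,0,0],[0,0,0,-0.16,-1,0,0],[0,0,0,-0.15,-1,0,0],[0,0,0,-0.15,-1,0,0],[0,0,0,-0.15,-1,0,0]]
  ]
}}

```text
t: 8.25
ee_pos: [0.5363, -0.2842, 0.1601]
tcp_rot: [-2.833, -1.355, 0.002]
ft_force: [0.6, 0.1, -4.7]
finger_gap: 0.637
```

{"name": "move_arm", "arguments": {
  "commands": [
    [[0,0,0,0,0,0,0],[0,0,0,0,0,0,0]]
  ]
}}

```text
t: 8.5
ee_pos: [0.5367, -0.2831, 0.1606]
tcp_rot: [-2.832, -1.356, 0.001]
ft_force: [-0.3, 0.0, -4.3]
finger_gap: 0.641
```

Run:
```python
from ov import *; import pickle
s=ctrl.get_state();print(s["t"],s["ee_pos"],s["tcp_rot"],s["ft_force"],s["finger_gap"])
im=get_image("wrist"); pickle.dump(im,open("w5.pkl","wb"))
c=np.array([.5363,-.2832]);z=s["ee_pos"][2]+.027
r=s["ee_pos"][:2]+[.0002,-.0001]
segs=[(circ(r,.024,z),(0,255,0)),(circ(c,.005,.09),(0,0,255))]+[(q,(255,0,0)) for q in spokes(r,.0165,.024,z,np.deg2rad(10))]+[(q,(0,0,255)) for q in spokes(c,.0135,.021,.069,np.deg2rad(40))]
overlay(im,"ov5",segs,(235,255,405,400),5)
```

```text
8.5 [ 0.53667136 -0.28306091  0.16056066] [-2.83232155e+00 -1.35551765e+00  6.16942628e-04] [-0.26454039  0.04930981 -4.31744453] 0.6412036767736798
```

View pics/ov5.png

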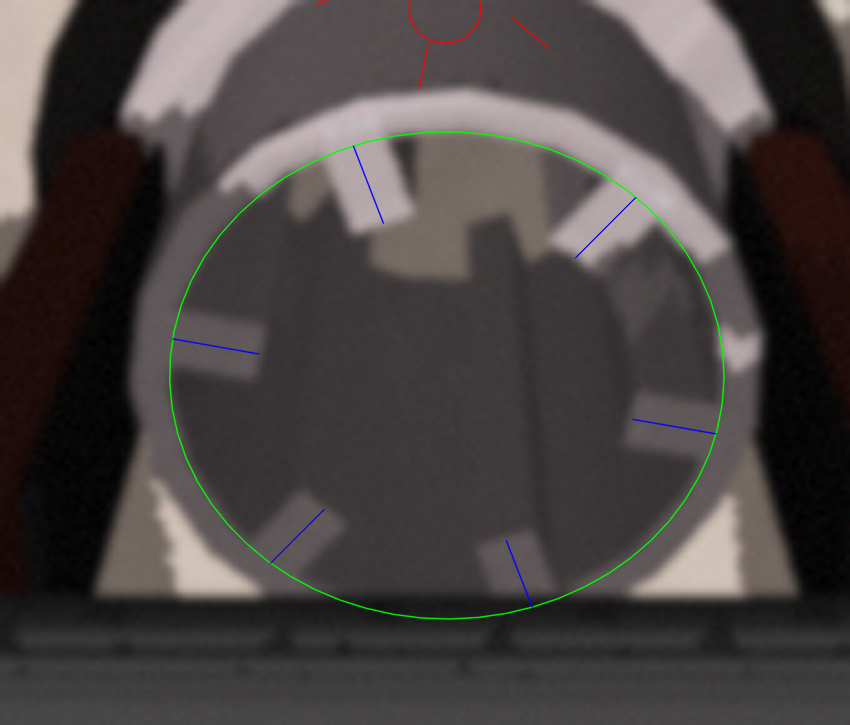

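{"name": "move_arm", "arguments": {
  "commands": [
    [[0,0,0,-0.01,0,-0.6,0],[0,0,0,0,0,-0.6,0],[0,0,0,0,0,-0.5,0],[0,0,0,0,0,-0.3,0],[0,0,0,0,0,0,0]]
  ]
}}

```text
t: 9.18
ee_pos: [0.5362, -0.2834, 0.1103]
tcp_rot: [-2.832, -1.356, 0.001]
ft_force: [0.3, -0.1, -3.7]
finger_gap: 0.64
```

{"name": "move_arm", "arguments": {
  "commands": [
    [[0,0,0,0,0,-0.2,0],[0,0,0,0,0,-0.2,0],[0,0,0,0,0,0,0]]
  ]
}}

```text
t: 9.55
ee_pos: [0.5364, -0.2835, 0.1009]
tcp_rot: [-2.833, -1.356, 0.001]
ft_force: [-0.2, -0.2, -4.4]
finger_gap: 0.639
```

{"name": "move_arm", "arguments": {
  "commands": [
    [[0,0,0,0,0,-0.2,0],[0,0,0,0,0,-0.2,0],[0,0,0,0,0,-0.2,0],[0,0,0,0,0,-0.2,0],[0,0,0,0,0,0,0]]
  ]
}}

```text
t: 10.18
ee_pos: [0.5363, -0.2834, 0.0806]
tcp_rot: [-2.833, -1.356, 0.001]
ft_force: [0.5, -0.2, -4.5]
finger_gap: 0.636
```

Free running; the last few millimetres to the seat.

{"name": "move_arm", "arguments": {
  "commands": [
    [[0,0,0,0,0,-0.1,0],[0,0,0,0,0,-0.08,0],[0,0,0,0,0,0,0],[0,0,0,0,0,0,0]]
  ]
}}

```text
t: 10.68
ee_pos: [0.5367, -0.2837, 0.0773]
tcp_rot: [2.833, 1.356, 0.0]
ft_force: [-2.3, 0.1, -2.5]
finger_gap: 0.635
```

Run:
```python
from ov import *
s=ctrl.get_state();print(s["t"],s["ee_pos"],s["ft_force"],s["finger_gap"])
im=get_image("side"); save(im,"side6",(310,80,470,200),5)
```

```text
10.675 [ 0.5366758  -0.28373454  0.07728286] [-2.2580637   0.1436662  -2.49193238] 0.6347543768044394
```

View pics/side6.png

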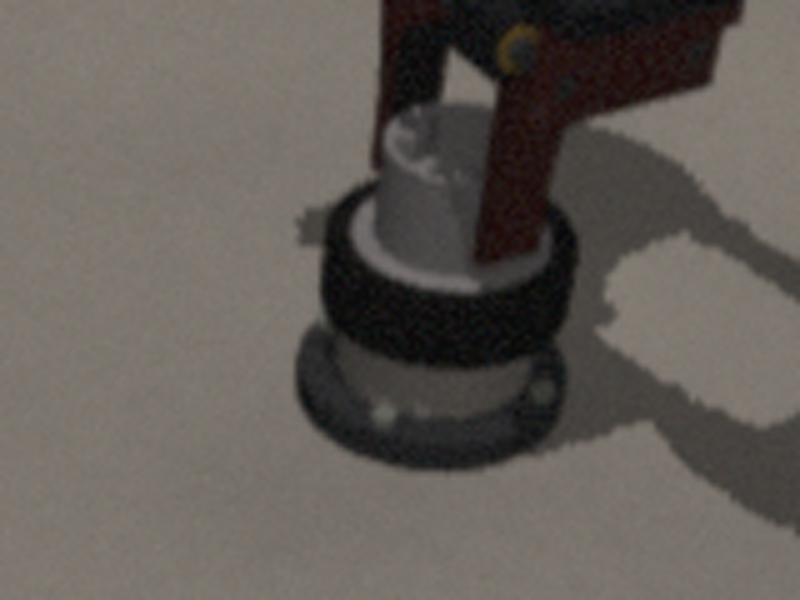

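{"name": "move_arm", "arguments": {
  "commands": [
    [[0,0,0.3,0,0,-0.06,0],[0,0,-0.6,0,0,-0.06,0],[0,0,0.3,0,0,-0.04,0],[0,0,0,0,0,0,0],[0,0,0,0,0,0,0]]
  ]
}}

```text
t: 11.35
ee_pos: [0.5382, -0.2842, 0.0772]
tcp_rot: [2.828, 1.357, 0.006]
ft_force: [-1.6, 1.5, 11.5]
finger_gap: 0.643
```

{"name": "move_arm", "arguments": {
  "commands": [
    [[0,0,0,0,0,0.08,0],[0,0,0,0,0,0,0.8],[0,0,0,0,0,0,1],[0,0,0,0,0,0,1],[0,0,0,0,0,0,1],[0,0,0,0,0,0,1]]
  ]
}}

```text
t: 12.1
ee_pos: [0.5365, -0.2837, 0.0747]
tcp_rot: [-2.833, -1.357, 0.0]
ft_force: [-0.7, 1.4, 1.4]
finger_gap: 1.002
```

Run:
```python
from ov import *
s=ctrl.get_state();print(s["t"],s["ee_pos"],s["ft_force"],s["finger_gap"])
```

```text
12.1 [ 0.536522   -0.28365029  0.07473257] [-0.7042184   1.37751329  1.41326916] 1.0022951843621015
```

Fingers open. Rise straight up, then back off so the camera sees the roller.

{"name": "move_arm", "arguments": {
  "commands": [
    [[0,0,0,0,0,0.5,1],[0,0,0,0,0,1,1],[0,0,0,0,0,1,1],[0,0,0,0,0,1,1],[0,0,0,-0.6,-0.7,1,1],[0,0,0,-0.7,-0.8,0.5,1],[0,0,0,-0.7,-0.8,0,1],[0,0,0,-0.7,-0.8,0,1]]
  ]
}}

```text
t: 13.1
ee_pos: [0.4687, -0.3619, 0.2015]
tcp_rot: [2.832, 1.356, 0.001]
ft_force: [0.2, 0.2, -0.0]
finger_gap: 0.998
```

{"name": "move_arm", "arguments": {
  "commands": [
    [[0,0,0,0,0,0,1],[0,0,0,0,0,0,1]]
  ]
}}

```text
t: 13.35
ee_pos: [0.4695, -0.3608, 0.2005]
tcp_rot: [2.833, 1.357, 0.001]
ft_force: [-0.4, 0.8, 1.0]
finger_gap: 1.0
```

Run:
```python
from fit import *
s=ctrl.get_state();print(s["t"],s["ee_pos"],s["ft_force"])
im=get_image("wrist"); c=[.5363,-.2832]
print("bore",fit(im,c,.024,.104,1,.004)); print("tyre",fit(im,c,.045,.068,1))
r=c
segs=[(circ(r,.028,.104),(0,0,255)),(circ(r,.045,.068),(0,255,255))]+[(q,(255,0,0)) for q in spokes(r,.0165,.024,.104,np.deg2rad(10))]
u=proj(im,[*c,.09])[0].astype(int);a,b=max(u[0]-80,0),max(u[1]-75,0)
overlay(im,"ov7",segs,(a,b,a+160,b+150),4 and 5)
im=get_image("side"); save(im,"side7"); 
segs=[(circ(r,.028,.104),(0,0,255)),(circ(r,.045,.068),(0,255,255)),(circ(r,.045,.04),(0,255,0))]
overlay(im,"ovside7",segs,(340,80,450,190),6)
```

```text
13.35 [ 0.46949425 -0.36079309  0.2005044 ] [-0.431207    0.80474335  1.00651264]
bore [ 0.53726437 -0.28482543  0.02390281]
tyre [ 0.5370864  -0.28512172  0.0442395 ]
```

View pics/ov7.png

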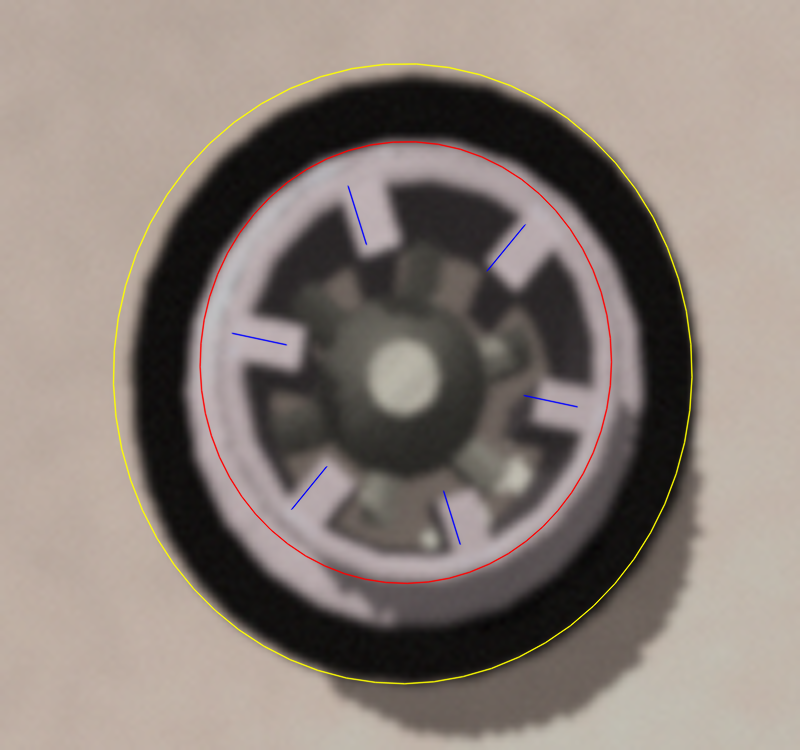

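View pics/ovside7.png

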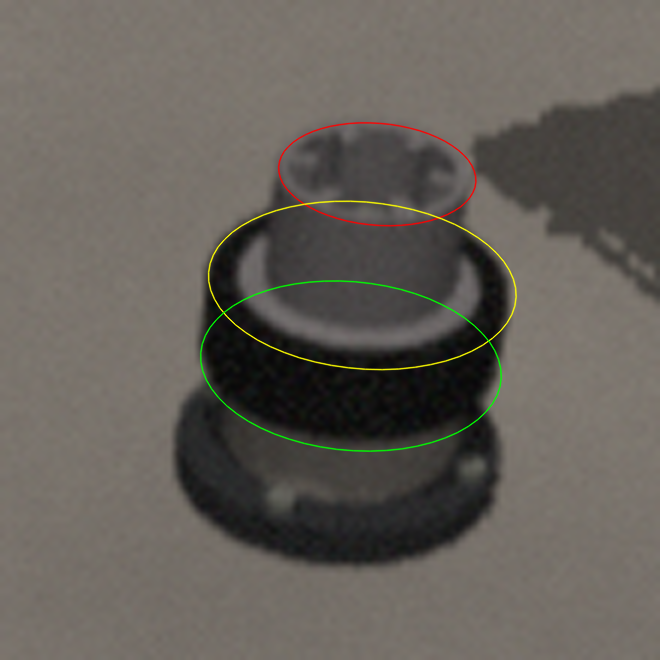

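View pics/side7.png

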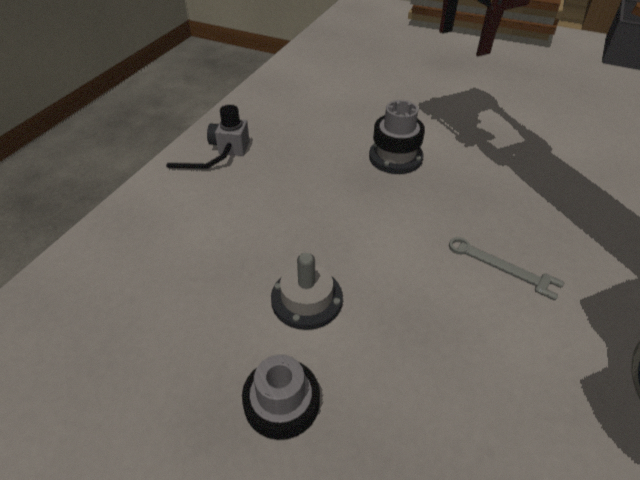

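Run:
```python
from h import *
print(ctrl.finish_job())
```

```text
the job is handed in; nothing more can be done
None
```

The splined roller is fitted on the splined shaft, fully home on its seat and released. I handed the job in about 13.5 s into the 42 s allowed; no verdict is reported.

**What I did:** I found the shaft at (0.536, −0.283), teeth at 40°. The roller was at (0.568, −0.085), bore teeth at 44°. I gripped it across the hub, lifted it, turned it about 26°, moved it over the shaft and lowered it. The teeth meshed without resistance, so it needed only a small twist at the seat. I kept hold of it until the force rose at the bottom, then opened the gripper and backed off.

**Last checks:**
- **Height:** the descent stopped where the underside should be, about 40 mm above the base underside, with the upward force about 16 N above the free-hanging reading.
- **Fit:** the final wrist picture shows the bore teeth between the shaft teeth. The roller axis is about 2 mm from the shaft axis, within the 10 mm limit and the 3 mm play.
- **Uprightness:** the roller looks upright in the side view.
- **Plain roller:** in the side view it stands at the same place as at the start.
- **Robot:** the gripper is open and clear, and nothing is being touched.

**Small disagreements:**
- In the final side picture, the tyre's lower edge appeared about 1 pixel (about 2 mm) higher than my overlay predicted. That is within the camera calibration.
- While pressing on the seat, the tool was pushed about 2 mm sideways, and it came back after release.

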